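# Peel a property tray off the sticky pile and offer it at the fingerprint scanner

## Robot

A 6-joint arm with a two-finger parallel gripper is mounted at the origin on the work surface. World frame = base frame: x ahead of the robot, y to its left, z up, the work surface at z = 0. Lengths are in m, angles in rad, forces in N, time in s.
With the tool pointing down it reaches from about 0.325 to 0.775 m from the base axis. Payload 5.5 kg.
Tool frame: the origin (TCP) lies midway between the tips of the shut fingers; the grasp point (between the pads) lies 19 mm behind it (env.pinch_z is the distance from the TCP to the grasp point, in m); z points along the fingers, y is the line along which they close (so a half turn about z gives the same grasp; the last joint's range is limited). The gripper opens to 88 mm and grips with 3 to 60 N. Pads are 20 mm wide; open, the fingers measure 115 mm over their backs; the gripper's body (75 mm by 178 mm) begins 61 mm behind the grasp point.
Start: joints at [1.045, 0.091, 1.231, -0, 1.82, -0.057], TCP at [0.271, 0.535, 0.223] pointing down, gripper open.
Joint ranges: [-2.87, 2.87], [-0.86, 2.18], [0.17, 2.46], [-1.51, 4.65], [0.06, 2.69], [-2.65, 2.65]. Speed limits (rad/s): [2.57, 2.57, 3.01, 3.14, 3.14, 3.14].

## Interface

Orientations are given as a unit quaternion [x, y, z, w].
In Python, from cell import env gives the robot as it stands.
- The arm moves only by the tool jog_arm, never from a script. Its argument "motion" is a list of rows, each a list of 4 numbers: the shift along the tool's x, y, z in cm, then the turn about the tool's z in rad. A call has exactly 8 rows; each row is the pose to reach, as a shift and turn from the pose commanded when the call began, along the tool's axes at that moment; what a row does not reach only later rows make up. A row lasts 1/8 s, in which the tool goes at most 62.5 mm and 10.7 degrees, less where a joint would pass 70% of its speed; a pose out of reach is approached as far as the arm can. A call with a gripper value outside its range is refused whole. "jaw" is the closure, from 0 (fully open) to 1 (shut), set as the call begins (left out, the last holds). The fingers move at their own pace and stop on an object; "grip_force" is the grip in N (left out, the last holds). Time passes only in rows, so rows that repeat a pose let the fingers close, or fill a call up. It gives the time, the measured TCP pose, the force, the opening and the grip force at its end, in the units of the state.
- env.sense(): the state, without advancing time (a new reading comes with each control period).
- env.grab_frame(name): name is "scene" or "top" or "wrist"; returns a dict with "image" (420x560x3 uint8, red, green, blue), "fx", "fy", "cx", "cy" (pixels), "distortion" ([k1, k2, p1, p2, k3] as OpenCV has them; the pictures are not rectified), "eye" and "attitude" of the camera in the world; the wrist camera has in their place "tool_from_camera" (4x4, takes a point from camera to tool coordinates, whose origin is the TCP and whose axes are the flange's). Camera axes: x right, y up, looking along -z (the intrinsics and any distortion apply to the point x, -y, -z); pixel columns grow to the right and rows downward; lengths in m; the calibration is good to about 2 mm. A picture is of the moment at which its call begins: read the wrist's pose just before it. There is no depth.
- env.job_done(): hands the job in; it is judged then, once.
Trained networks look in a picture, given as the dict that the camera call returned (one of the last four; its "shot" number tells which), for a name from the list of things; names that differ only in an ending like _2 or _b are one class to them, and where a whole thing is asked for, a point or a joint stands for the part that bears it (a point fixed in the world has none). Each returns a list of dicts, best first, with "score" (0 to 1); they miss things now and then, are a little off and sometimes report something else, mostly with a low value. They report only what shows in the picture. A call takes as long as a camera call. They do not tell look-alikes from the thing itself.
- env.search_frame(picture, label): "location" ([x, y, z] in m, in the coordinates of the camera as it stood for that picture, good to about 4 mm: the middle of the surface that is visible of it).
The state is a dict: "t": time; "q": joint angles; "qvel": joint speeds; "effort": joint torques, N m; "tcp_pos": TCP position; "tool_rot": TCP orientation; "ft_force": force on the tool from outside, world axes, zero at the start; "torque": the same for the moment, N m; "grip_width": opening from 0.0 (shut) to 1.0 (fully open); "gripper_force": force on a finger pad.
Only numpy, scipy, OpenCV 4.12 (cv2) and the standard library are available. Lean on these libraries where they do the work, as an engineer would, in place of code of your own. Each camera call takes 0.05 s, during which the arm holds its last target. There are 200 camera calls.

## Task

Take the white cream jar out of the top tray and stand it on the desk midway between the mug and the sponge bowl. Then peel the top tray off the clinging pile: take it by its grip ear, raise that corner first while the opposite corner stays down, and leave the other trays lying where they are. Hold it out level, centred over the scanner's glass and about 10 cm above it, ready for the person's rings and watch, and finish while still holding it there; leave everything else on the desk alone.

Things in the scene. Friction and masses are not known exactly. Their poses are not given: they have to be found in the camera images.
- jar_mid (a point): centre (half-way up) of the white lidded cream jar, upright cylinder of diameter 50, 80 high, about 160 g; at the start it stands inside the top tray, on its floor. Its z axis is up.
- mug: white ceramic mug, diameter 74, 72 high, standing loose on the desk; origin at the centre of its underside. Its x axis points at the sponge bowl, whose centre is 220 mm from the mug's; its handle is on its +y side.
- sponge_bowl: low round black bowl with a sponge (finger moistener), diameter 82, 39 high, loose on the desk; origin at the centre of its underside.
- tray_mid (a point): middle of the top tray of a nested pile of five: grey formed plastic, 180 mm along its x by 140 along its y over the rim, 32 deep, floor 3 thick (inside 140 x 100), walls sloping out 20 degrees, about 110 g. The point is on its centre line, half-way up (16 above its underside); z axis up. At the start its underside is 48 and its rim 80 above the desk.
- tray_ear (a point): grip ear of the top tray, the only one: an upright tab across its -x, +y corner, 34 wide, 10 thick, standing 29 above the rim. The point is mid-tab, 17 above the rim, 12 below the tab's top; in the tray's axes x -80, y +60, z +33 from tray_mid. Its thickness runs along the tray's direction (-1, 1, 0), 45 degrees to the sides: one finger inside the tray, one outside the corner.
- tray_far (a point): top of the top tray's rim at the corner diagonally opposite the ear, about which it hinges when the ear is raised (tray's axes: x +80, y -60, z +16 from tray_mid). The tray clings: four spring tongues of the tray below (10 wide, on the long sides at x +45 and -45) rub on its rim with about 1 N each until the rim has risen 5 mm there; hinged up slowly by the ear they let go one after another.
- pile: the four nested trays under the top one, each 12 mm above the next, clinging together as one loose block of about 480 g, 68 high to the rim; origin at the centre of its underside on the desk, axes like the top tray's.
- scanner_glass (a point): centre of the square glass on top of the fingerprint scanner, a light grey box 190 x 200 mm, 75 high, fixed to the desk; the glass is at its top.
- mouse: computer mouse, 105 x 60 x 34 mm; a bystander to leave alone; origin at its underside.
- tape_roll: roll of clear tape lying flat, diameter 76, 20 high; a bystander to leave alone; origin at its underside.
- stapler: black stapler, 150 x 36 x 55 mm; a bystander to leave alone; origin at its underside.
- stamp: small wooden hand stamp, diameter 38, 70 high; a bystander to leave alone; origin at its underside.
- detector: grey hand-held detector, 220 x 62 x 36 mm; a bystander to leave alone; origin at its underside.
- cream_tube: white tube of hand cream lying down, 150 x 50 x 24 mm; a bystander to leave alone; origin at its underside.
There are look-alikes about, which are no part of the job. What is shaped like the mug but green or yellow is not meant.

How it is judged:
On the way, in this order (a step that is already met when the one before it is completed fails the run):
1. the jar stands on the desk midway between the mug and the sponge bowl, released (x of jar_mid in the frame of mug between 0.08 and 0.14 m and y of jar_mid in the frame of mug between -0.03 and 0.03 m and height (world z) of jar_mid below 0.046 m and angle between jar_mid's own z axis and vertical below 0.1 rad and contact force between the fingers and jar below 0.1 N and linear speed of jar below 0.03 m/s), for 0.2 s.
2. the ear corner of the tray is raised (over 15 mm) while the opposite corner is still down (under 10 mm) on the pile (z of tray_ear in the frame of pile above 0.112 m and z of tray_far in the frame of pile below 0.09 m and height (world z) of pile below 0.01 m), for 0.05 s.
At the end, for the whole second after the job is handed in: Jar upright and free on the desk, within 30 mm of the midpoint of mug and bowl along and across; other trays flat on the desk; top tray at rest in the fingers alone, level within 10 degrees, centre within 45 mm of the glass's seen from above, underside 5 to 15 cm above the glass (all of step 1 and horizontal distance between tray_mid and scanner_glass below 0.045 m and height (world z) of tray_mid between 0.141 and 0.241 m and angle between tray_mid's own z axis and vertical below 0.17 rad and linear speed of tray below 0.03 m/s and contact force between the fingers and tray above 1 N and contact force between tray and scanner below 0.1 N and contact force between tray and pile below 0.1 N and height (world z) of pile below 0.006 m and angle between pile's own z axis and vertical below 0.06 rad); the arm keeps its last pose, push and grip.
It fails at once if the rest of the pile is lifted, tipped or pushed more than 4 cm (height (world z) of pile above 0.02 m or angle between pile's own z axis and vertical above 0.2 rad or distance of pile from where it was at the start of the episode above 0.04 m).
It fails at once if the jar is tipped over (angle between jar_mid's own z axis and vertical above 0.7 rad).
It fails at once if the mug, the bowl or another bystander is pushed more than 3 cm (distance of any of mug, sponge_bowl, mouse, tape_roll, stapler, stamp, detector, cream_tube from where it was at the start of the episode above 0.03 m).
It also fails if it takes over 66 s, if anything falls off the work surface, if the arm or the gripper's body presses on something with over 40 N, if the wrist force passes 120 N, or if a joint passes its speed limit or range.

## Working session

There is one attempt and no reset: what is moved stays moved. The work goes in short steps, Python scripts to look and compute and a tool call to move; the robot and the scene stay as the last step left them, time stands still between calls to the robot, and variables do not carry over. Pictures are saved under pics/ and viewed, at most 10 in all, crops included, and the job is handed in when it is done.

Besides the shell and the picture viewer there is one more tool, called after "Emit:" in YAML: its name, and indented under it one key for each argument. jog_arm: Moves the arm, as the interface text tells. Its arguments: {"type":"object","properties":{"motion":{"type":"array","items":{"type":"array","items":{"type":"number"}}},"jaw":{"type":"number"},"grip_force":{"type":"number"}},"required":["motion"]}

```bash
mkdir -p pics; cat > h.py <<'E'
import numpy as np,cv2
from scipy.spatial.transform import Rotation as R
from cell import env
def campose(f,s=None):
    if 'eye' in f:
        a=np.array(f['attitude'],float)
        M=a if a.shape==(3,3) else R.from_quat(a).as_matrix()
        return M,np.array(f['eye'])
    T=np.array(f['tool_from_camera']);Rt=R.from_quat(s['tool_rot']).as_matrix()
    return Rt@T[:3,:3],Rt@T[:3,3]+np.array(s['tcp_pos'])
def K(f): return np.array([[f['fx'],0,f['cx']],[0,f['fy'],f['cy']],[0,0,1.]])
def world(f,p,s=None):
    M,e=campose(f,s);return M@np.array(p)+e
def pix(f,P,s=None):
    M,e=campose(f,s);c=(np.array(P,float)-e)@M
    q,_=cv2.projectPoints((c*[1,-1,-1]).reshape(-1,1,3),np.zeros(3),np.zeros(3),K(f),np.array(f['distortion'],float));return q.reshape(-1,2)
def ray(f,uv,z,s=None):
    M,e=campose(f,s);n=cv2.undistortPoints(np.array(uv,float).reshape(-1,1,2),K(f),np.array(f['distortion'],float)).reshape(-1,2)
    d=np.c_[n[:,0],-n[:,1],-np.ones(len(n))]@M.T
    return e+d*((z-e[2])/d[:,2])[:,None]
def save(f,n,crop=None,k=1):
    im=f['image'][:,:,::-1]
    if crop: im=im[crop[1]:crop[3],crop[0]:crop[2]]
    cv2.imwrite('pics/'+n+'.png',cv2.resize(im,None,fx=k,fy=k,interpolation=cv2.INTER_CUBIC))
E
python3 - <<'E'
from h import *
np.set_printoptions(precision=3,suppress=True)
print(env.sense())
for cam in ['top','scene']:
    f=env.grab_frame(cam);save(f,cam+'0',None,1.4)
    print(cam,f['eye'],f['attitude'])
    for n in ['jar_mid','mug','sponge_bowl','tray_mid','tray_ear','tray_far','pile','scanner_glass','mouse','tape_roll','stapler','stamp','detector','cream_tube']:
        for d in env.search_frame(f,n)[:3]:
            w=world(f,d['location']);print(n,round(d['score'],2),w,pix(f,w)[0].round())
E
```

```text
{'t': 0.0, 'q': array([ 1.045,  0.092,  1.232,  0.   ,  1.82 , -0.057]), 'qvel': array([-0.001,  0.001,  0.001,  0.001,  0.001,  0.001]), 'effort': array([ -0.   , -44.644, -40.645,   0.07 ,   0.029,  -0.   ]), 'tcp_pos': array([0.271, 0.535, 0.222]), 'tool_rot': array([ 0.232,  0.973, -0.001, -0.   ]), 'ft_force': array([0.23 , 0.466, 0.043]), 'torque': array([-0.015,  0.001,  0.003]), 'gripper_force': 0.0, 'grip_width': 0.9982331927037948}
top [ 0.437 -0.099  1.398] [ 0.037 -0.03  -0.7    0.712]
jar_mid 0.79 [ 0.555 -0.247  0.133] [340. 221.]
jar_mid 0.58 [ 0.573 -0.273  0.048] [346. 218.]
mug 0.94 [0.539 0.059 0.007] [226. 229.]
mug 0.73 [ 0.57  -0.274  0.052] [347. 218.]
mug 0.56 [ 0.586 -0.095  0.008] [281. 213.]
sponge_bowl 0.61 [0.756 0.05  0.039] [230. 151.]
sponge_bowl 0.54 [ 0.574 -0.276  0.051] [347. 217.]
sponge_bowl 0.39 [0.742 0.165 0.018] [191. 157.]
tray_mid 0.7 [ 0.572 -0.272  0.052] [346. 218.]
tray_ear 0.7 [ 0.572 -0.273  0.054] [346. 217.]
tray_ear 0.31 [0.756 0.047 0.042] [232. 151.]
tray_far 0.96 [ 0.573 -0.276  0.049] [347. 218.]
scanner_glass 0.9 [0.539 0.324 
[... 821 characters left out ...]
72 [ 0.618 -0.213  0.042] [227. 211.]
pile 0.28 [ 0.565 -0.282  0.069] [221. 184.]
scanner_glass 0.74 [0.77  0.055 0.034] [274. 302.]
scanner_glass 0.63 [0.596 0.346 0.073] [468. 309.]
scanner_glass 0.39 [ 0.404 -0.018  0.027] [338. 207.]
mouse 0.93 [ 0.403 -0.019  0.029] [338. 207.]
mouse 0.54 [0.592 0.346 0.077] [469. 307.]
mouse 0.16 [0.397 0.147 0.014] [399. 236.]
tape_roll 0.77 [0.397 0.146 0.013] [398. 236.]
stapler 0.64 [ 0.77  -0.182  0.036] [189. 249.]
stapler 0.58 [ 0.566 -0.283  0.066] [220. 185.]
stapler 0.4 [0.549 0.058 0.046] [336. 241.]
stamp 0.61 [0.755 0.17  0.024] [330. 333.]
detector 0.72 [ 0.599 -0.464  0.031] [167. 179.]
cream_tube 0.63 [ 0.36  -0.382  0.025] [245. 160.]
```

View pics/top0.png

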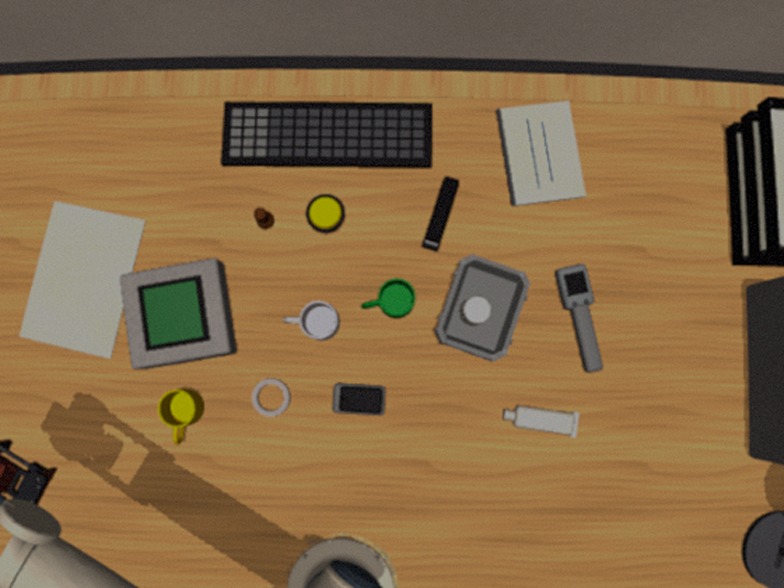

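View pics/scene0.png

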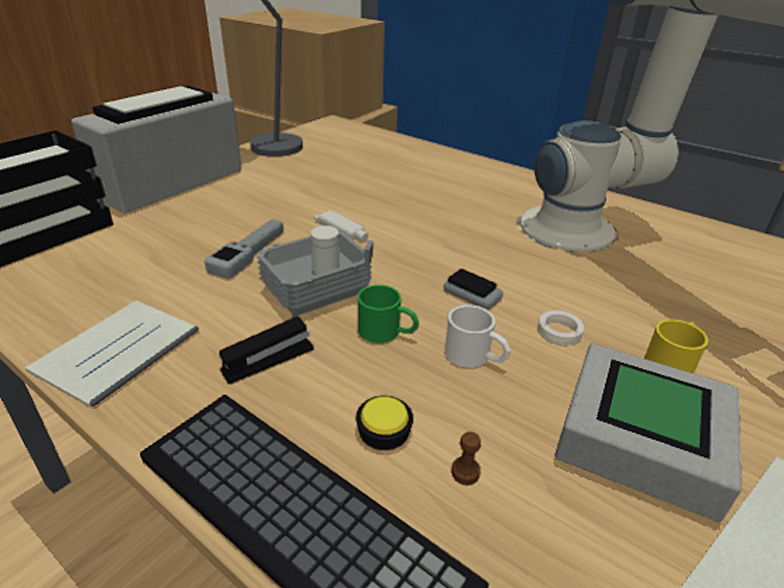

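White mug at top-view (318,320) of the 1.4× picture, green mug at (396,298) and yellow at (180,408) are the look-alikes; the bowl is at (325,212). The jar at (477,310) is the only one; the similar white things are the cream tube (545,420) and the tape (271,397). In the scene view the ear looks to be at (368,252). Next is a close crop.

```bash
python3 - <<'E'
from h import *
np.set_printoptions(precision=3,suppress=True)
f=env.grab_frame('top');g=env.grab_frame('scene')
a=cv2.resize(f['image'][170:270,300:390],None,fx=6,fy=6,interpolation=cv2.INTER_CUBIC)
b=cv2.resize(g['image'][155:235,175:280],None,fx=5,fy=5,interpolation=cv2.INTER_CUBIC)
c=np.zeros((600,400,3),np.uint8)
a=cv2.resize(a,(396,440));b=cv2.resize(b,(400,305))
o=np.zeros((440,800,3),np.uint8);o[:,:396]=a;o[:305,400:]=b
cv2.imwrite('pics/crop.png',o[:,:,::-1])
hsv=cv2.cvtColor(f['image'],cv2.COLOR_RGB2HSV)
# grey outline of tray, low saturation
def blob(m,box):
    x0,y0,x1,y1=box;mm=np.zeros_like(m);mm[y0:y1,x0:x1]=m[y0:y1,x0:x1]
    n,l,s,c=cv2.connectedComponentsWithStats(mm);i=1+np.argmax(s[1:,4]);return (l==i).astype(np.uint8),s[i],c[i]
m=(hsv[:,:,1]<70).astype(np.uint8)
t,s,c=blob(m,(305,175,382,262));print(s,c)
p=np.argwhere(t)[:,::-1]
w=ray(f,p.astype(float),0.08)[:,:2].astype(np.float32)
r=cv2.minAreaRect(w);print('tray',r,cv2.boxPoints(r))
t,s,c=blob(m,(200,210,245,246));print('mug',s,c,ray(f,c,0.072))
y=((hsv[:,:,0]>22)&(hsv[:,:,0]<35)&(hsv[:,:,1]>200)).astype(np.uint8)
t,s,c=blob(y,(215,135,250,170));print('bowl',s,c,ray(f,c,0.039))
gm=((hsv[:,:,0]>50)&(hsv[:,:,0]<90)&(hsv[:,:,1]>60)).astype(np.uint8)
t,s,c=blob(gm,(90,190,160,255));print('glass',s,c,ray(f,c,0.075))
wm=((hsv[:,:,2]>185)&(hsv[:,:,1]<60)).astype(np.uint8)
t,s,c=blob(wm,(325,205,360,240));print('jar',s,c,ray(f,c,0.131))
E
```

```text
[ 311  182   68   76 3458] [344.372 219.54 ]
tray ((0.5646175146102905, -0.26593589782714844), (0.1472066044807434, 0.18240901827812195), 71.90843200683594) [[ 0.455 -0.308]
 [ 0.628 -0.364]
 [ 0.674 -0.224]
 [ 0.501 -0.168]]
mug [202 215  40  28 679] [226.063 228.39 ] [[0.536 0.053 0.072]]
bowl [220 140  24  24 432] [231.685 151.375] [[0.755 0.047 0.039]]
glass [ 101  200   45   48 1667] [123.031 223.2  ] [[0.545 0.335 0.075]]Traceback (most recent call last):
  File "<stdin>", line 26, in <module>
  File "<stdin>", line 14, in blob
    return _wrapfunc(a, 'argmax', axis=axis, out=out, **kwds)
    return bound(*args, **kwds)
ValueError: attempt to get argmax of an empty sequence
```

View pics/crop.png

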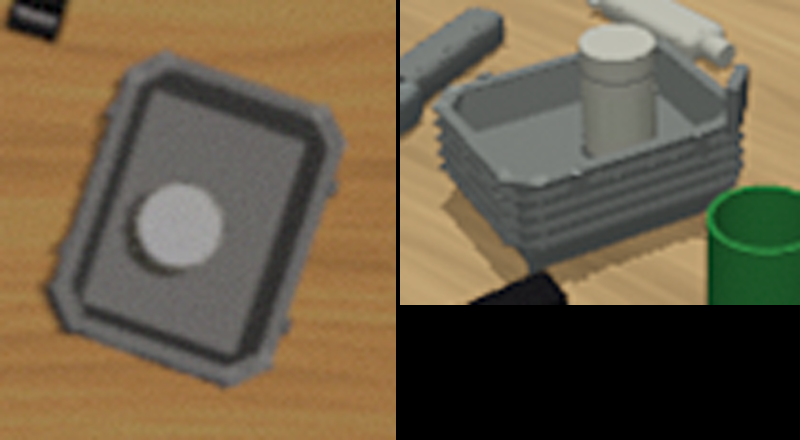

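The mug, bowl and glass fits agree with the given sizes: mug to bowl measures 0.219 m. The crop shows the ear at its lower left (62,305), which is the near, +y corner. I estimate the tray yaw at about -18° and the jar top at about (0.553,-0.248). Moving now.

Emit:
jog_arm:
  motion:
    - [-4,-3.8,0,0.068]
    - [-8.2,-7.8,0,0.136]
    - [-12.4,-11.8,0,0.204]
    - [-16.6,-15.8,0,0.272]
    - [-20.8,-19.8,0,0.34]
    - [-25,-23.8,0,0.408]
    - [-29.2,-27.8,0,0.476]
    - [-33.4,-31.8,0,0.545]
  jaw: 0

```text
t: 2.6
tcp_pos: [0.4257, 0.0989, 0.223]
tool_rot: [0.486, 0.874, 0.0, 0.0]
ft_force: [0.2, -0.6, 0.3]
grip_width: 0.998
gripper_force: 0.0
```

```bash
cat >> h.py <<'E'
def go(tgt,yaw_deg=None):
    s=env.sense();M=R.from_quat(s['tool_rot']).as_matrix()
    d=(np.array(tgt)-s['tcp_pos'])@M*100
    y=np.degrees(np.arctan2(M[1,1],M[0,1]))
    t=0 if yaw_deg is None else -np.radians((yaw_deg-y+90)%180-90)
    print('t',round(s['t'],2),'tcp',s['tcp_pos'].round(4),'yaw',y.round(1),'tz',M[:,2].round(3),'F',s['ft_force'].round(2),'gw',round(s['grip_width'],3),'gf',round(s['gripper_force'],1));print('tool cm',d.round(2),'turn',round(t,3))
E
python3 -c "
from h import *
go([.553,-.248,.222],32)"
```

```text
t 2.6 tcp [0.4257 0.0989 0.223 ] yaw 31.8 tz [ 0.001  0.    -1.   ] F [ 0.23 -0.59  0.28] gw 0.998 gf 0.0
tool cm [-36.19  -7.45   0.1 ] turn -0.004
```

Emit:
jog_arm:
  motion:
    - [-5,-1,0,0]
    - [-10.5,-2.1,0,0]
    - [-16,-3.2,0,0]
    - [-21.5,-4.4,0,0]
    - [-27,-5.6,0,0]
    - [-32,-6.6,0,0]
    - [-36.2,-7.5,0,0]
    - [-36.2,-7.5,0,0]

```text
t: 3.6
tcp_pos: [0.553, -0.2487, 0.221]
tool_rot: [0.487, 0.873, -0.0, -0.001]
ft_force: [-0.0, 0.6, 0.3]
grip_width: 1.001
gripper_force: 0.0
```

```bash
python3 - <<'E'
from h import *
np.set_printoptions(precision=4,suppress=True)
go([.553,-.248,.222],32)
s=env.sense();f=env.grab_frame('wrist');save(f,'w1',None,1.3)
print(campose(f,s)[1])
for n in ['jar_mid','tray_ear','tray_mid','tray_far']:
    for d in env.search_frame(f,n)[:2]:
        w=world(f,d['location'],s);print(n,round(d['score'],2),w,pix(f,w,s)[0])
# predicted tray outline points
c=np.array([.565,-.266]);a=np.radians(-18);Q=np.array([[np.cos(a),-np.sin(a)],[np.sin(a),np.cos(a)]])
for p,z in [((-80,60),.109),((90,-50),.08),((90,50),.08),((-90,-50),.08),((-70,-70),.08)]:
    q=Q@np.array(p)/1000+c;print(p,pix(f,[*q,z],s)[0]*1.3)
print('jar',pix(f,[.553,-.248,.131],s)[0]*1.3)
E
```

```text
t 3.6 tcp [ 0.553  -0.2487  0.221 ] yaw 31.7 tz [-0.002  0.001 -1.   ] F [-0.02  0.61  0.26] gw 1.001 gf 0.0
tool cm [ 0.06  0.04 -0.1 ] turn -0.005
[ 0.5144 -0.1842  0.3832]
jar_mid 0.88 [ 0.5527 -0.2456  0.1288] [279.5329 209.0379]
tray_ear 0.72 [ 0.5637 -0.2713  0.0581] [275.7233 215.5022]
tray_mid 0.85 [ 0.5574 -0.276   0.0587] [268.778 216.223]
tray_mid 0.29 [0.7275 0.0204 0.0163] [542.7083  63.3782]
tray_far 0.84 [ 0.5623 -0.2666  0.0628] [276.8528 212.6457]
(-80, 60) [354.1726 154.3098]
(90, -50) [385.6662 393.4124]
(90, 50) [478.6325 325.3616]
(-90, -50) [240.0305 239.2573]
(-70, -70) [240.0787 273.8068]
jar [361.8437 275.8358]
```

View pics/w1.png

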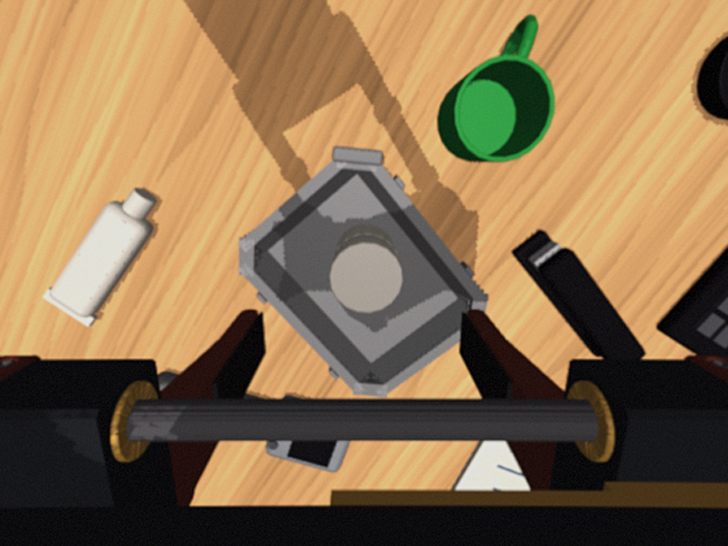

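The wrist view shows the jar top at (366,277), the ear tab at (357,156) across the near corner, and fingers straddling the jar. Predictions match within about 3 px.

```bash
python3 - <<'E'
from h import *
np.set_printoptions(precision=4,suppress=True)
s=env.sense();f=env.grab_frame('wrist')
j=ray(f,[[366/1.3,277/1.3]],.131,s)[0];print('jar',j)
e=ray(f,np.array([[334,153],[382,160],[357,152.5],[357,165]])/1.3,.109,s);print('ear',e, np.degrees(np.arctan2(*(e[1]-e[0])[[1,0]])))
print(ray(f,np.array([[240,238],[240,266],[355,388],[386,390]])/1.3,.08,s))
go([j[0],j[1],.094],32)
E
```

```text
jar [ 0.5565 -0.2442  0.131 ]
ear [[ 0.4955 -0.1873  0.109 ]
 [ 0.5254 -0.174   0.109 ]
 [ 0.5085 -0.1789  0.109 ]
 [ 0.5128 -0.1857  0.109 ]] 24.053136612595893
[[ 0.4638 -0.2824  0.08  ]
 [ 0.4743 -0.3028  0.08  ]
 [ 0.6113 -0.3485  0.08  ]
 [ 0.6355 -0.3357  0.08  ]]
t 3.9 tcp [ 0.5531 -0.2451  0.2234] yaw 32.0 tz [ 0.001 -0.    -1.   ] F [ 0.75 -0.31  0.22] gw 1.001 gf 0.0
tool cm [-0.09  0.33 12.94] turn -0.0
```

Emit:
jog_arm:
  motion:
    - [0,0.2,3,0]
    - [0,0.2,6,0]
    - [0,0.2,9,0]
    - [0,0.2,11,0]
    - [0,0.2,12,0]
    - [0,0.2,12.7,0]
    - [0,0.2,12.7,0]
    - [0,0.2,12.7,0]

```text
t: 4.9
tcp_pos: [0.5552, -0.2455, 0.0967]
tool_rot: [0.486, 0.874, 0.0, 0.001]
ft_force: [-0.6, -0.1, -0.2]
grip_width: 1.001
gripper_force: 0.0
```

Emit:
jog_arm:
  motion:
    - [0,0,0,0]
    - [0,0,0,0]
    - [0,0,0,0]
    - [0,0,0,0]
    - [0,0,0,0]
    - [0,0,0,0]
    - [0,0,0,0]
    - [0,0,0,0]
  jaw: 1
  grip_force: 15

```text
t: 5.9
tcp_pos: [0.5547, -0.2453, 0.0957]
tool_rot: [0.486, 0.874, -0.0, -0.0]
ft_force: [-1.1, -1.6, 1.2]
grip_width: 0.568
gripper_force: 15.0
```

Emit:
jog_arm:
  motion:
    - [0,0,-0.5,0]
    - [0,0,-1.5,0]
    - [0,0,-3.5,0]
    - [0,0,-6,0]
    - [0,0,-8,0]
    - [0,0,-9.5,0]
    - [0,0,-10,0]
    - [0,0,-10,0]

```text
t: 6.9
tcp_pos: [0.5548, -0.2452, 0.1955]
tool_rot: [0.485, 0.874, -0.0, -0.0]
ft_force: [-0.4, -0.0, -1.6]
grip_width: 0.565
gripper_force: 15.0
```

```bash
python3 -c "
from h import *
go([.6455,.05,.193],90)
print(env.sense()['q'].round(2))"
```

```text
t 6.9 tcp [ 0.5548 -0.2452  0.1955] yaw 31.9 tz [-0.  0. -1.] F [-0.39 -0.02 -1.62] gw 0.565 gf 15.0
tool cm [20.26 23.3   0.25] turn -1.014
[-0.47  0.11  1.26 -0.    1.77 -1.03]
```

Emit:
jog_arm:
  motion:
    - [2,2.3,0,-0.12]
    - [5,5.7,0,-0.25]
    - [8.5,9.8,0,-0.39]
    - [12,13.8,0,-0.53]
    - [15.5,17.8,0,-0.67]
    - [18.3,21,0,-0.8]
    - [20.3,23.3,0,-0.92]
    - [20.3,23.3,0,-1.01]

```text
t: 7.9
tcp_pos: [0.645, 0.053, 0.1936]
tool_rot: [-0.001, 1.0, 0.0, -0.001]
ft_force: [0.3, -1.0, -3.3]
grip_width: 0.566
gripper_force: 15.0
```

```bash
python3 - <<'E'
from h import *
np.set_printoptions(precision=4,suppress=True)
go([.6455,.05,.0465],90)
s=env.sense();f=env.grab_frame('wrist');save(f,'w2',None,1.3)
for n in ['mug','sponge_bowl']:
    for d in env.search_frame(f,n)[:3]:
        w=world(f,d['location'],s);print(n,round(d['score'],2),w,pix(f,w,s)[0]*1.3)
E
```

```text
t 7.9 tcp [0.645  0.053  0.1936] yaw 90.2 tz [-0.003  0.001 -1.   ] F [ 0.35 -1.04 -3.28] gw 0.566 gf 15.0
tool cm [-0.09 -0.3  14.71] turn 0.003
mug 0.93 [0.5354 0.0541 0.0116] [362.2742 115.3882]
mug 0.86 [ 0.5815 -0.114   0.0465] [141.2707 173.8435]
```

View pics/w2.png

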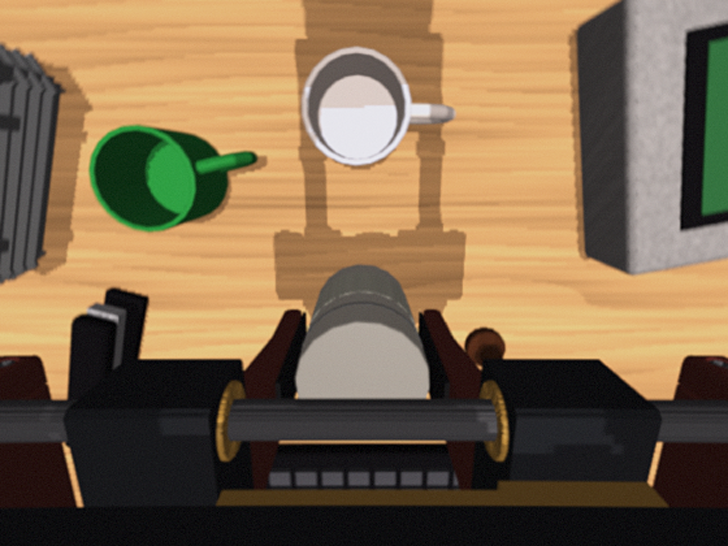

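The white mug shows at (357,105) in front of the held jar, at about (0.535,0.055), so the midpoint is confirmed. Lowering the jar.

Emit:
jog_arm:
  motion:
    - [0,-0.1,3,0]
    - [0,-0.1,6,0]
    - [0,-0.1,9,0]
    - [0,-0.1,12,0]
    - [0,-0.1,13.5,0]
    - [0,-0.1,14.2,0]
    - [0,-0.1,14.6,0]
    - [0,-0.1,14.6,0]

```text
t: 9.05
tcp_pos: [0.6457, 0.0493, 0.0505]
tool_rot: [0.002, 1.0, 0.0, 0.001]
ft_force: [-0.3, 0.1, -0.8]
grip_width: 0.57
gripper_force: 15.0
```

```bash
python3 -c "
from h import *
go([.6455,.05,.0457],90)"
```

```text
t 9.05 tcp [0.6457 0.0493 0.0505] yaw 89.8 tz [ 0.001  0.    -1.   ] F [-0.27  0.08 -0.81] gw 0.57 gf 15.0
tool cm [0.02 0.07 0.48] turn -0.004
```

Emit:
jog_arm:
  motion:
    - [0,0,0.1,0]
    - [0,0,0.2,0]
    - [0,0,0.2,0]
    - [0,0,0.3,0]
    - [0,0,0.3,0]
    - [0,0,0.3,0]
    - [0,0,0.3,0]
    - [0,0,0.3,0]

```text
t: 10.05
tcp_pos: [0.6453, 0.0493, 0.0467]
tool_rot: [0.002, 1.0, 0.0, 0.0]
ft_force: [-1.0, -0.8, -1.6]
grip_width: 0.567
gripper_force: 15.0
```

```bash
python3 -c "
from h import *
go([.6455,.05,.0457],90);env.grab_frame('top');go([.6455,.05,.0457],90)"
```

```text
t 10.05 tcp [0.6453 0.0493 0.0467] yaw 89.8 tz [ 0.  0. -1.] F [-0.98 -0.81 -1.64] gw 0.567 gf 15.0
tool cm [-0.02  0.07  0.1 ] turn -0.004
t 10.1 tcp [0.6453 0.0493 0.0467] yaw 89.8 tz [ 0. -0. -1.] F [ 0.17 -0.42 -2.27] gw 0.567 gf 15.0
tool cm [-0.02  0.07  0.1 ] turn -0.004
```

Not down yet; lowering a little more.

Emit:
jog_arm:
  motion:
    - [0,0,0.1,0]
    - [0,0,0.1,0]
    - [0,0,0.2,0]
    - [0,0,0.2,0]
    - [0,0,0.2,0]
    - [0,0,0.2,0]
    - [0,0,0.2,0]
    - [0,0,0.2,0]

```text
t: 11.1
tcp_pos: [0.6453, 0.0493, 0.0447]
tool_rot: [0.002, 1.0, 0.0, 0.0]
ft_force: [0.4, 0.6, -0.8]
grip_width: 0.569
gripper_force: 15.0
```

Emit:
jog_arm:
  motion:
    - [0,0,0,0]
    - [0,0,0,0]
    - [0,0,0,0]
    - [0,0,0,0]
    - [0,0,0,0]
    - [0,0,0,0]
    - [0,0,0,0]
    - [0,0,0,0]
  jaw: 0

```text
t: 12.1
tcp_pos: [0.6452, 0.0493, 0.0446]
tool_rot: [0.002, 1.0, -0.0, -0.0]
ft_force: [-0.2, 0.1, -1.1]
grip_width: 1.001
gripper_force: 0.0
```

Emit:
jog_arm:
  motion:
    - [0,0,-1,0]
    - [0,0,-3,0]
    - [0,0,-6,0]
    - [0,0,-9,0]
    - [0,0,-12,0]
    - [0,0,-15,0]
    - [0,0,-17,0]
    - [0,0,-17,0]

```text
t: 13.1
tcp_pos: [0.6462, 0.0493, 0.2188]
tool_rot: [0.002, 1.0, 0.0, 0.003]
ft_force: [-0.1, -0.1, 0.2]
grip_width: 1.002
gripper_force: 0.0
```

```bash
python3 - <<'E'
from h import *
np.set_printoptions(precision=4,suppress=True)
go([.51,-.182,.2],-63)
s=env.sense();f=env.grab_frame('wrist');g=env.grab_frame('top')
for q,n in [(f,'jar_mid'),(f,'mug'),(g,'jar_mid'),(g,'sponge_bowl')]:
    for d in env.search_frame(q,n)[:2]:
        print(n,round(d['score'],2),world(q,d['location'],s))
print(s['q'])
E
```

```text
t 13.1 tcp [0.6462 0.0493 0.2188] yaw 89.8 tz [ 0.006  0.    -1.   ] F [-0.11 -0.14  0.25] gw 1.002 gf 0.0
tool cm [ 13.54 -23.18   1.8 ] turn -0.475
jar_mid 0.82 [0.6483 0.0468 0.079 ]
mug 0.77 [0.5332 0.0558 0.0049]
jar_mid 0.52 [0.6468 0.0295 0.0826]
sponge_bowl 0.42 [0.7602 0.0194 0.0335]
[ 0.0237  0.2167  1.0991 -0.      1.8195 -1.5433]
```

Jar stands at (0.648,0.047). Now over the ear.

Emit:
jog_arm:
  motion:
    - [1.5,-2.5,0,-0.05]
    - [4,-6.7,0.2,-0.12]
    - [6.8,-11.6,0.5,-0.2]
    - [9.5,-16.3,1,-0.3]
    - [12,-20.5,1.5,-0.4]
    - [13.2,-22.7,1.8,-0.475]
    - [13.5,-23.2,1.8,-0.475]
    - [13.5,-23.2,1.8,-0.475]

```text
t: 14.4
tcp_pos: [0.5095, -0.1818, 0.1964]
tool_rot: [-0.233, 0.973, 0.0, -0.0]
ft_force: [-0.3, -0.1, 0.6]
grip_width: 1.0
gripper_force: 0.0
```

```bash
python3 - <<'E'
from h import *
np.set_printoptions(precision=4,suppress=True)
go([.51,-.182,.2],-63)
s=env.sense();f=env.grab_frame('wrist');save(f,'w3',None,1.4)
np.savez('w3.npz',q=s['tool_rot'],p=s['tcp_pos'])
print(s['q'],pix(f,[.510,-.182,.109],s)*1.4)
for n in ['tray_ear','tray_mid']:
    for d in env.search_frame(f,n)[:2]:
        print(n,round(d['score'],2),world(f,d['location'],s))
E
```

```text
t 14.4 tcp [ 0.5095 -0.1818  0.1964] yaw 116.9 tz [-0.     0.001 -1.   ] F [-0.28 -0.05  0.59] gw 1.0 gf 0.0
tool cm [-0.04 -0.04 -0.36] turn -0.002
[-0.406  -0.0714  1.4405  0.0004  1.7729 -2.4462] [[387.4412 297.4336]]
tray_ear 0.74 [ 0.5556 -0.2783  0.0508]
tray_ear 0.3 [ 0.4839 -0.2491  0.0569]
tray_mid 0.6 [ 0.5541 -0.2869  0.0529]
```

View pics/w3.png

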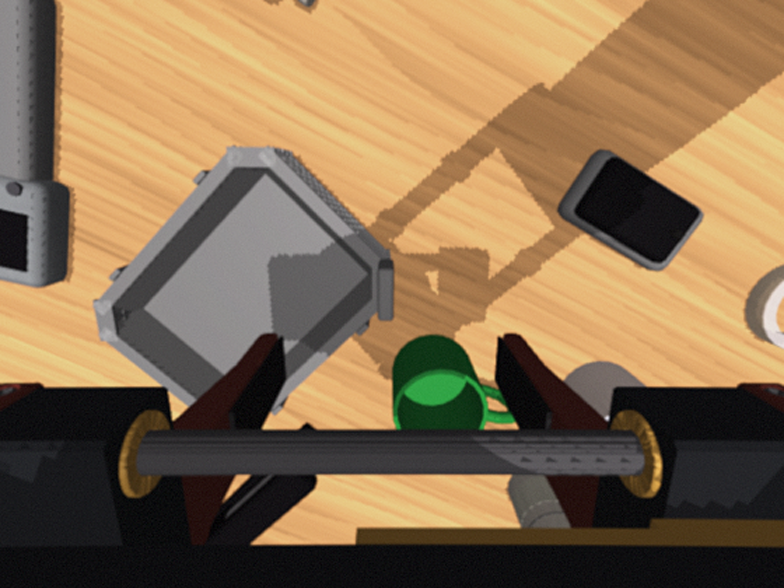

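The tab's top is at (386,289), aligned with the tool, against a prediction of (387,297), so I'll shift about 3 mm along tool x. I'll descend with the jaw part closed.

```bash
python3 -c "
from h import *
go([.51,-.182,.083],-63)"
```

```text
t 14.55 tcp [ 0.5099 -0.1812  0.1966] yaw 117.0 tz [ 0.  0. -1.] F [-0.33  0.95 -0.83] gw 1.001 gf 0.0
tool cm [ 0.03 -0.08 11.36] turn 0.001
```

Emit:
jog_arm:
  motion:
    - [0.3,0,1.5,0]
    - [0.3,0,3.5,0]
    - [0.3,0,5.5,0]
    - [0.3,0,7,0]
    - [0.3,0,8,0]
    - [0.3,0,9,0]
    - [0.3,0,9,0]
    - [0.3,0,9,0]
  jaw: 0.5

```text
t: 15.55
tcp_pos: [0.507, -0.1837, 0.1073]
tool_rot: [-0.233, 0.972, -0.0, 0.0]
ft_force: [-0.4, 0.7, 0.1]
grip_width: 0.502
gripper_force: 0.0
```

```bash
python3 - <<'E'
from h import *
f=env.grab_frame('wrist');save(f,'w4',None,1.4)
go([.51,-.182,.083],-63)
E
```

```text
t 15.6 tcp [ 0.5071 -0.1837  0.1074] yaw 117.0 tz [ 0.001 -0.001 -1.   ] F [-0.46  0.35  0.46] gw 0.498 gf 0.0
tool cm [-0.34  0.02  2.44] turn -0.0
```

View pics/w4.png

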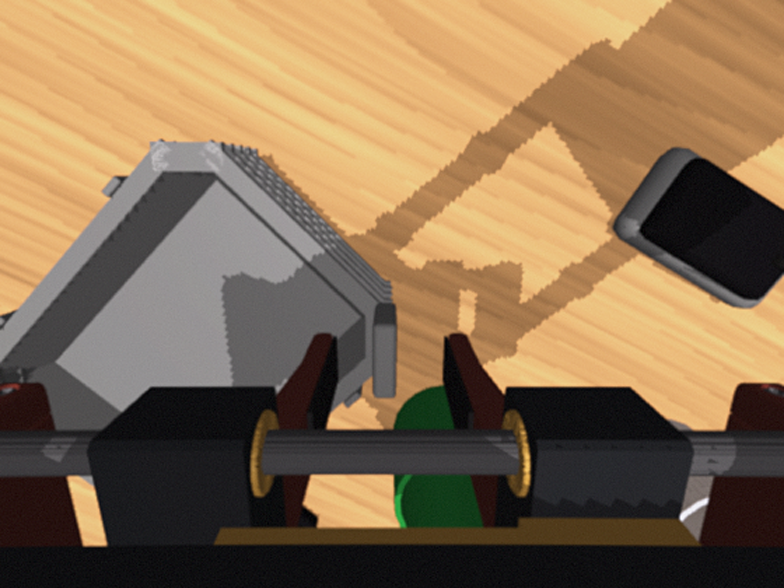

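```bash
python3 - <<'E'
from h import *
s=env.sense();f=env.grab_frame('wrist')
p=ray(f,np.array([[386,324],[386,397],[386,305]])/1.4,.109,s);print(p, pix(f,[*s['tcp_pos'][:2],.109],s)*1.4)
M=R.from_quat(s['tool_rot']).as_matrix();print((p-s['tcp_pos'])@M*100)
E
```

```text
[[ 0.4939634  -0.19106749  0.109     ]
 [ 0.52326952 -0.1762153   0.109     ]
 [ 0.48680221 -0.19469653  0.109     ]] [[387.50591202 358.24695593]]
[[ 1.50024864 -0.05907012 -0.1585981 ]
 [-1.78522015 -0.06603953 -0.15587811]
 [ 2.30307031 -0.0573476  -0.15926276]]
```

Tab is centred in the jaw. Go down 2.4 cm, then take it gently.

Emit:
jog_arm:
  motion:
    - [0,0,0.6,0]
    - [0,0,1.2,0]
    - [-0.1,0,1.8,0]
    - [-0.1,0,2.2,0]
    - [-0.1,0,2.4,0]
    - [-0.1,0,2.4,0]
    - [-0.1,0,2.4,0]
    - [-0.1,0,2.4,0]

```text
t: 16.65
tcp_pos: [0.5077, -0.1831, 0.0829]
tool_rot: [-0.233, 0.972, -0.0, 0.0]
ft_force: [-0.3, 0.2, 0.2]
grip_width: 0.5
gripper_force: 0.0
```

Emit:
jog_arm:
  motion:
    - [0,0,0,0]
    - [0,0,0,0]
    - [0,0,0,0]
    - [0,0,0,0]
    - [0,0,0,0]
    - [0,0,0,0]
    - [0,0,0,0]
    - [0,0,0,0]
  jaw: 1
  grip_force: 8

```text
t: 17.65
tcp_pos: [0.5077, -0.1833, 0.0827]
tool_rot: [-0.233, 0.972, -0.0, 0.0]
ft_force: [0.8, -3.6, -0.1]
grip_width: 0.115
gripper_force: 8.0
```

Emit:
jog_arm:
  motion:
    - [0,0,-0.1,0]
    - [0,0,-0.2,0]
    - [0,0,-0.3,0]
    - [0,0,-0.4,0]
    - [0,0,-0.5,0]
    - [0,0,-0.6,0]
    - [0,0,-0.7,0]
    - [0,0,-0.8,0]

```text
t: 18.65
tcp_pos: [0.5078, -0.183, 0.0909]
tool_rot: [-0.233, 0.972, -0.0, 0.0]
ft_force: [0.4, 0.3, -2.5]
grip_width: 0.121
gripper_force: 8.1
```

Emit:
jog_arm:
  motion:
    - [0,0,-0.1,0]
    - [0,0,-0.2,0]
    - [0,0,-0.3,0]
    - [0,0,-0.4,0]
    - [0,0,-0.5,0]
    - [0,0,-0.6,0]
    - [0,0,-0.7,0]
    - [0,0,-0.8,0]

```text
t: 19.65
tcp_pos: [0.5076, -0.1831, 0.0987]
tool_rot: [-0.233, 0.972, -0.0, 0.0]
ft_force: [-0.0, -0.1, -1.5]
grip_width: 0.113
gripper_force: 8.0
```

```bash
python3 - <<'E'
from h import *
f=env.grab_frame('scene')
a=cv2.resize(f['image'][145:240,165:285],None,fx=6,fy=6,interpolation=cv2.INTER_CUBIC);cv2.imwrite('pics/s5.png',a[:,:,::-1])
go([.51,-.182,.083],-63)
E
```

```text
t 19.7 tcp [ 0.5076 -0.1831  0.0989] yaw 117.0 tz [ 0. -0. -1.] F [ 0.26 -1.47 -1.33] gw 0.119 gf 8.0
tool cm [-0.26 -0.01  1.59] turn -0.0
```

View pics/s5.png

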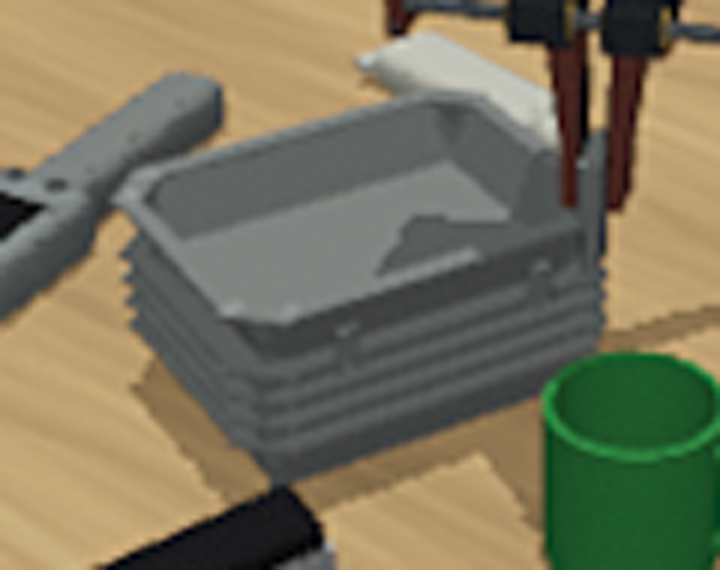

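```bash
cat > m.py <<'E'
from h import *
def meas():
    f=env.grab_frame('scene')
    o=cv2.resize(cv2.imread('pics/scene0.png'),(560,420),interpolation=cv2.INTER_AREA)
    n=f['image'][:,:,::-1].copy()
    c=np.array([.565,-.266]);a=np.radians(-18);Q=np.array([[np.cos(a),-np.sin(a)],[np.sin(a),np.cos(a)]])
    for nm,p in dict(far=(88,-50),far2=(72,-70),front=(88,50),front2=(70,70),right=(-20,70),back=(-88,-50)).items():
        q=Q@np.array(p)/1000+c
        u0=pix(f,[*q,.08])[0];dz=pix(f,[*q,.09])[0]-u0
        r=7;x,y=u0.round().astype(int);T=o[y-r:y+r-2,x-r:x+r+1]
        S=n[y-r-12:y+r+8,x-r-6:x+r+7]
        m=cv2.matchTemplate(S,T,cv2.TM_CCOEFF_NORMED);_,v,_,l=cv2.minMaxLoc(m)
        i,j=l[1],l[0]
        sub=0
        if 0<i<m.shape[0]-1: A,B,C=m[i-1,j],m[i,j],m[i+1,j];sub=(A-C)/(2*(A-2*B+C))
        print(nm,'corr',round(v,2),'dpx',j-6,round(i+sub-12,2),'-> rise mm',round((i+sub-12)/dz[1]*10,1))
if __name__=='__main__': meas();go([.51,-.182,.083],-63)
E
python3 m.py
```

```text
far corr 0.65 dpx 1 -3.76 -> rise mm 11.1
far2 corr 0.55 dpx 0 -2.9 -> rise mm 8.7
front corr 0.97 dpx 0 -4.98 -> rise mm 14.2
front2 corr 0.96 dpx 1 -4.78 -> rise mm 13.6
right corr 0.78 dpx -4 -3.02 -> rise mm 8.8
back corr 0.76 dpx -6 -4.47 -> rise mm 13.9
t 19.75 tcp [ 0.5076 -0.1831  0.0988] yaw 117.0 tz [ 0. -0. -1.] F [-0.58  0.69 -0.83] gw 0.113 gf 8.0
tool cm [-0.26 -0.01  1.58] turn -0.0
```

The far corner came up about 10 mm along with the ear, because 8 N holds the tab too stiffly. I'll ease the grip so the tray swings down about the ear.

Emit:
jog_arm:
  motion:
    - [0,0,0,0]
    - [0,0,0,0]
    - [0,0,0,0]
    - [0,0,0,0]
    - [0,0,0,0]
    - [0,0,-0.1,0]
    - [0,0,-0.2,0]
    - [0,0,-0.2,0]
  grip_force: 3

```text
t: 20.75
tcp_pos: [0.5076, -0.1831, 0.1008]
tool_rot: [-0.233, 0.972, -0.0, 0.0]
ft_force: [-0.3, -0.1, -1.5]
grip_width: 0.127
gripper_force: 3.0
```

```bash
python3 m.py
```

```text
far corr 0.88 dpx 1 -1.39 -> rise mm 4.1
far2 corr 0.94 dpx 1 -1.1 -> rise mm 3.3
front corr 0.97 dpx 1 -3.1 -> rise mm 8.8
front2 corr 0.95 dpx 0 -3.11 -> rise mm 8.8
right corr 0.79 dpx -6 -1.75 -> rise mm 5.1
back corr 0.76 dpx -6 -3.92 -> rise mm 12.2
t 20.8 tcp [ 0.5076 -0.1831  0.1007] yaw 117.0 tz [ 0. -0. -1.] F [ 0.1   0.06 -1.  ] gw 0.125 gf 3.0
tool cm [-0.26 -0.01  1.77] turn -0.0
```

Emit:
jog_arm:
  motion:
    - [0,0,-0.1,0]
    - [0,0,-0.2,0]
    - [0,0,-0.3,0]
    - [0,0,-0.4,0]
    - [0,0,-0.4,0]
    - [0,0,-0.4,0]
    - [0,0,-0.4,0]
    - [0,0,-0.4,0]

```text
t: 21.8
tcp_pos: [0.5076, -0.1831, 0.1046]
tool_rot: [-0.233, 0.972, 0.0, -0.0]
ft_force: [0.2, -0.1, -1.1]
grip_width: 0.129
gripper_force: 3.0
```

```bash
python3 m.py
```

```text
far corr 0.82 dpx 1 -2.18 -> rise mm 6.5
far2 corr 0.83 dpx 1 -1.78 -> rise mm 5.3
front corr 0.96 dpx 1 -4.32 -> rise mm 12.3
front2 corr 0.95 dpx 0 -4.33 -> rise mm 12.3
right corr 0.8 dpx -6 -3.0 -> rise mm 8.7
back corr 0.75 dpx -6 -5.02 -> rise mm 15.6
t 21.85 tcp [ 0.5076 -0.1831  0.1046] yaw 117.0 tz [ 0. -0. -1.] F [-0.49  0.14 -1.8 ] gw 0.129 gf 3.0
tool cm [-0.26 -0.01  2.16] turn -0.0
```

The ear is about 18 mm up and the far corner about 6 mm, and the slow rise swept the whole window. A little more slow lift, then firm up the grip and raise it.

Emit:
jog_arm:
  motion:
    - [0,0,-0.05,0]
    - [0,0,-0.1,0]
    - [0,0,-0.15,0]
    - [0,0,-0.2,0]
    - [0,0,-0.25,0]
    - [0,0,-0.3,0]
    - [0,0,-0.3,0]
    - [0,0,-0.3,0]

```text
t: 22.85
tcp_pos: [0.5076, -0.1831, 0.1076]
tool_rot: [-0.233, 0.972, 0.0, -0.0]
ft_force: [-1.3, 0.2, -0.4]
grip_width: 0.126
gripper_force: 3.0
```

Emit:
jog_arm:
  motion:
    - [0,0,0,0]
    - [0,0,0,0]
    - [0,0,0,0]
    - [0,0,0,0]
    - [0,0,-0.1,0]
    - [0,0,-0.2,0]
    - [0,0,-0.3,0]
    - [0,0,-0.5,0]
  grip_force: 40

```text
t: 23.85
tcp_pos: [0.5076, -0.1831, 0.1127]
tool_rot: [-0.233, 0.972, 0.0, -0.0]
ft_force: [-0.2, 0.8, -0.9]
grip_width: 0.107
gripper_force: 40.0
```

Emit:
jog_arm:
  motion:
    - [0,0,-0.5,0]
    - [0,0,-1,0]
    - [0,0,-2,0]
    - [0,0,-3.5,0]
    - [0,0,-5,0]
    - [0,0,-6.5,0]
    - [0,0,-7.5,0]
    - [0,0,-8,0]

```text
t: 24.85
tcp_pos: [0.5078, -0.1832, 0.1935]
tool_rot: [-0.233, 0.972, -0.0, 0.0]
ft_force: [0.1, -0.6, -1.2]
grip_width: 0.111
gripper_force: 40.0
```

```bash
python3 - <<'E'
from h import *
f=env.grab_frame('scene')
a=cv2.resize(f['image'][75:240,150:330],None,fx=3.6,fy=3.6,interpolation=cv2.INTER_CUBIC);cv2.imwrite('pics/s6.png',a[:,:,::-1])
go([.51,-.182,.21],-63);print(env.sense()['q'])
E
```

```text
t 24.9 tcp [ 0.5079 -0.1832  0.1938] yaw 117.0 tz [ 0.001 -0.001 -1.   ] F [-0.27 -0.12 -0.73] gw 0.114 gf 40.0
tool cm [-0.25  0.01 -1.62] turn 0.0
[-4.09210780e-01 -7.59818710e-02  1.44951943e+00 -2.02126590e-05
  1.76679583e+00 -2.45127125e+00]
```

View pics/s6.png

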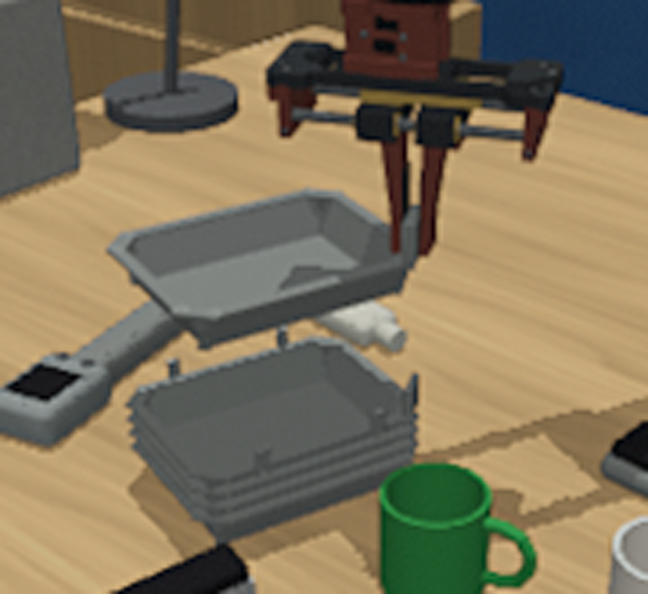

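The tray hangs level in the grip at (265,260), free of the pile, and the pile is undisturbed. I'll swing it on an arc to the scanner in two halves.

```bash
python3 -c "
from h import *
go([.541,.081,.212],145.5)"
```

```text
t 24.9 tcp [ 0.5079 -0.1832  0.1938] yaw 117.0 tz [ 0.001 -0.001 -1.   ] F [-0.27 -0.12 -0.73] gw 0.114 gf 40.0
tool cm [-14.95  22.03  -1.83] turn -0.497
```

Emit:
jog_arm:
  motion:
    - [-0.8,1.2,-0.5,-0.03]
    - [-2.4,3.6,-1,-0.08]
    - [-4.8,7,-1.5,-0.16]
    - [-7.4,10.9,-1.8,-0.245]
    - [-10,14.7,-1.8,-0.33]
    - [-12.4,18.3,-1.8,-0.41]
    - [-14.2,20.8,-1.8,-0.47]
    - [-15,22,-1.8,-0.497]

```text
t: 25.9
tcp_pos: [0.5409, 0.0832, 0.2102]
tool_rot: [-0.467, 0.884, 0.0, -0.0]
ft_force: [-0.1, -0.6, -1.2]
grip_width: 0.113
gripper_force: 40.0
```

```bash
python3 -c "
from h import *
go([.444,.332,.212],174);print(env.sense()['q'])"
```

```text
t 25.9 tcp [0.5409 0.0832 0.2102] yaw 145.7 tz [-0.001  0.    -1.   ] F [-0.1  -0.62 -1.24] gw 0.113 gf 40.0
tool cm [-15.09  22.02  -0.17] turn -0.494
[ 9.03409780e-02 -5.21680924e-02  1.39784355e+00  3.16003928e-04
  1.79696933e+00 -2.45271473e+00]
```

Emit:
jog_arm:
  motion:
    - [-0.8,1.2,0,-0.03]
    - [-2.4,3.6,0,-0.08]
    - [-4.8,7,0,-0.16]
    - [-7.4,10.9,0,-0.245]
    - [-10,14.7,0,-0.33]
    - [-12.4,18.3,0,-0.41]
    - [-14.2,20.8,-0.2,-0.47]
    - [-15.1,22,-0.2,-0.495]

```text
t: 26.9
tcp_pos: [0.445, 0.3309, 0.2128]
tool_rot: [-0.669, 0.743, -0.0, 0.0]
ft_force: [0.5, -0.3, -1.4]
grip_width: 0.113
gripper_force: 40.0
```

Emit:
jog_arm:
  motion:
    - [0,0,0,0]
    - [0,0,0,0]
    - [0,0,0,0]
    - [0,0,0,0]
    - [0,0,0,0]
    - [0,0,0,0]
    - [0,0,0,0]
    - [0,0,0,0]

```text
t: 27.9
tcp_pos: [0.4457, 0.3302, 0.2126]
tool_rot: [-0.668, 0.744, -0.0, -0.0]
ft_force: [0.7, 0.9, -1.2]
grip_width: 0.111
gripper_force: 40.0
```

```bash
python3 - <<'E'
from h import *
np.set_printoptions(precision=4,suppress=True)
go([.444,.332,.212],174)
f=env.grab_frame('scene');g=env.grab_frame('top')
a=np.hstack([cv2.resize(f['image'][170:400,230:550],(420,302)),cv2.resize(g['image'][130:320,60:300],(380,302))])
cv2.imwrite('pics/fin.png',a[:,:,::-1])
for q in (f,g):
  for n in ['tray_mid','tray_far','jar_mid','mug','sponge_bowl']:
    for d in env.search_frame(q,n)[:1]: print(n,round(d['score'],2),world(q,d['location']))
E
```

```text
t 27.9 tcp [0.4457 0.3302 0.2126] yaw 173.8 tz [-0. -0. -1.] F [ 0.7   0.87 -1.21] gw 0.111 gf 40.0
tool cm [-0.16  0.19  0.06] turn -0.003
tray_mid 0.7 [0.5292 0.3427 0.1897]
tray_far 0.78 [0.5261 0.3383 0.1877]
jar_mid 0.92 [0.6615 0.0541 0.0566]
mug 0.95 [ 0.5901 -0.0872  0.0474]
sponge_bowl 0.77 [0.7677 0.0593 0.0356]
tray_mid 0.67 [0.5611 0.3305 0.1833]
tray_far 0.83 [0.5576 0.3283 0.1773]
jar_mid 0.61 [0.646  0.0463 0.0875]
mug 0.94 [0.3549 0.331  0.031 ]
sponge_bowl 0.83 [0.7574 0.0473 0.0412]
```

View pics/fin.png

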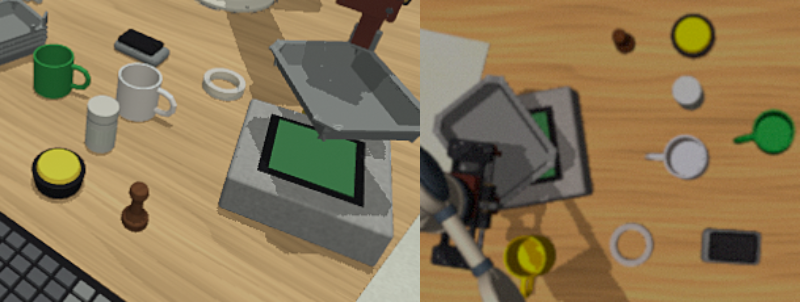

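```bash
python3 - <<'E'
from h import *
np.set_printoptions(precision=4,suppress=True)
g=env.grab_frame('top')
t=lambda x,y:[60+(x-420)*240/380,130+y*190/302]
print('glass',ray(g,[123,223.2],.075))
for z in(.2,.21):print(ray(g,[t(437,118),t(500,78),t(555,160),t(493,147)],z))
c=np.array([.5457,.333]);a=np.radians(-18+57);Q=np.array([[np.cos(a),-np.sin(a)],[np.sin(a),np.cos(a)]])
for p in [(90,-50),(70,-70),(90,50),(70,70),(-90,-50),(-70,-70)]:
    u=pix(g,[*(Q@np.array(p)/1000+c),.207])[0];print(p,420+(u[0]-60)*380/240,(u[1]-130)*302/190)
E
```

```text
glass [[0.5446 0.3355 0.075 ]]
[[0.5797 0.4323 0.2   ]
 [0.6445 0.3322 0.2   ]
 [0.517  0.2375 0.2   ]
 [0.5354 0.3377 0.2   ]]
[[0.5785 0.4279 0.21  ]
 [0.6427 0.3286 0.21  ]
 [0.5163 0.2347 0.21  ]
 [0.5346 0.334  0.21  ]]
(90, -50) 487.18021013939574 75.46138071699174
(70, -70) 504.3623440674809 77.47291704332643
(90, 50) 437.6129727281071 114.66184173316721
(70, 70) 434.79208746521437 132.45404909353263
(-90, -50) 553.4852940962107 166.01114563278853
(-70, -70) 556.1083904389462 147.80143586094792
```

The predicted tray outline matches the picture: it is centred on the glass within about 1 cm, level, with its underside roughly 10 cm above. Handing in.

```bash
python3 -c "
from cell import env
print(env.job_done())"
```

```text
the job is handed in; nothing more can be done
None
```

The job is handed in (no verdict shown): the jar stands midway between mug and bowl, the tray was peeled ear-first off the undisturbed pile (with one false start: the first lift at 8 N raised both corners, until I eased the grip to 3 N and the far corner sank back), and it is held level about 10 cm above the glass and centred to about 1 cm.

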